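# Clamp the long finned heat sink in the bench jig

## Task

Flip the lever of the empty jig up to open its clamp, take the long finned heat sink out of the parts bin and lay it flat, fins up, lengthways in the jig's nest between the fixed fence and the clamp pad. Then flip the lever back down over center until it snaps flat, so that the pad holds the heat sink hard against the fence, and let go. Leave the bin's other parts and the wire spool beside the jig where they are.

Things in the scene. Friction and masses are not known exactly. Their poses are not given: they have to be found in the camera images.
- jig: Aluminium base plate 110 x 240 x 10 mm (x, y, z) fixed to the bench, long side along its y axis; origin at the centre of its underside, z up. At its -y end is the nest, at its +y end the cam lever. A dark steel fence 60 mm wide (x) and 26 mm high above the plate stands across the -y end, its inner face at y = -95 mm. Behind the nest (towards +y) are the sliding jaw and two steel lever cheeks (x = -24..-16 and 16..24 mm, y = 3..37 mm, up to 58 mm above the bench).
- nest (a point): Centre of the nest floor (top of the jig's plate, 10 mm above the bench) where a clamped 60 mm part is centred; axes parallel to the jig's. The nest is flat, with a low rail 4 mm high on either side (inner faces at x = +-23 mm, 6 mm thick, 56 mm long), the fence at y = -30 mm and the pad at y = +27 mm when the clamp is shut empty, about +38 mm when it is open. Sideways (x) play of the part between the rails does not matter.
- lever (a joint): Angle of the cam lever in rad: 0 = clamped, lying flat and pointing to the jig's +y; 1.4 = fully open, nearly upright (it swings in the jig's y-z plane, up from +y towards +z; lever direction = cos q along +y, sin q along +z). It starts at 0. Over-center action: below about 0.2 it snaps down to 0 by itself, above about 0.3 it swings up to 1.4 and stays there. Moving it takes about 5 to 14 N at the grip. Raising it draws the jaw and pad 11.6 mm back.
- pivot (a point): Axle of the lever, along the jig's x, 48 mm above the bench, at jig (0, 20 mm).
- lever_grip (a point): Point in the middle of the lever's black hand grip, 72 mm from the axle. The grip is 16 mm wide (along the jig's x), 12 mm thick and runs from 44 to 96 mm from the axle; it is free on all sides, with the 10 mm plate 32 mm below it when flat. The point turns with the lever; when open the lever's end stands 145 mm above the bench.
- pad: Rubber-faced clamp pad 36 mm wide, 22 mm high (13 to 35 mm above the bench) on the front of the sliding jaw; sprung: it presses with about 10 N on a 60 mm part when clamped and gives up to 6 mm. Its origin coincides with the jig's origin when shut and moves along the jig's +y as it opens or is pressed back.
- bin: Fixed grey open bin 240 x 300 x 40 mm (x, y, z), walls and floor 5 mm thick; origin at the centre of its underside. Holds four parts standing apart on its floor.
- heatsink: The part to clamp: bare aluminium heat sink with lengthways fins on top, 36 mm wide (x) x 60 mm long (y, along the fins) x 34 mm high, 0.08 to 0.16 kg, fins up (z up); origin at the centre of its underside. Its outer fins are flat and may be gripped across the 36 mm. Both ends are alike.
- short_sink: Not wanted: the same finned profile but only 38 mm long, in the bin. Origin at the centre of its underside.
- smooth_case: Not wanted: smooth aluminium case without fins, 36 x 60 x 34 mm, in the bin. Origin at the centre of its underside.
- capacitor: Not wanted: upright aluminium can 36 mm diameter, 46 mm high with two terminals, in the bin. Origin at the centre of its underside.
- spool: Bystander: steel-coloured wire spool 50 mm diameter, 40 mm high, standing on the bench beyond the jig. Origin at the centre of its underside.

How it is judged:
On the way, in this order (a step that is already met when the one before it is completed fails the run):
1. the lever is flipped up and the clamp is open (value of joint lever above 1.1 rad), for 0.1 s.
2. the long heat sink lies flat, fins up, in the nest with the clamp still open (x of heatsink in the frame of nest between -0.01 and 0.01 m and z of heatsink in the frame of nest between -0.003 and 0.003 m and angle between heatsink's own z axis and vertical below 0.06 rad and y of heatsink in the frame of nest between -0.006 and 0.014 m and value of joint lever above 1 rad and angle between the y axis of heatsink and the y axis of nest, either way round below 0.25 rad), for 0.1 s.
At the end, for the whole second after the job is handed in: lever flat (under 0.06 rad); long heat sink flat in the nest, fins up (tilt under 0.06 rad, height within 3 mm, sideways within 10 mm, lengthways -3 to +4 mm of the nest centre and within 0.08 rad), at rest, pressed by the pad and against the jig with more than 4 N each (x of heatsink in the frame of nest between -0.01 and 0.01 m and z of heatsink in the frame of nest between -0.003 and 0.003 m and angle between heatsink's own z axis and vertical below 0.06 rad and y of heatsink in the frame of nest between -0.003 and 0.004 m and angle between the y axis of heatsink and the y axis of nest, either way round below 0.08 rad and value of joint lever below 0.06 rad and contact force between heatsink and pad above 4 N and contact force between heatsink and jig above 4 N and linear speed of heatsink below 0.02 m/s); the robot touches nothing.
It fails at once if another part in the bin or the wire spool is moved more than 50 mm (distance of any of short_sink, smooth_case, capacitor, spool from where it was at the start of the episode above 0.05 m).
It also fails if it takes over 64 s, if anything falls off the work surface, if the arm or the gripper's body presses on something with over 40 N, if the wrist force passes 120 N, or if a joint passes its speed limit or range.

## Robot

A 7-joint arm with a two-finger parallel gripper is mounted at the origin on the work surface. World frame = base frame: x ahead of the robot, y to its left, z up, the work surface at z = 0. Lengths are in m, angles in rad, forces in N, time in s.
With the tool pointing down it reaches from about 0.4 to 0.925 m from the base axis. Payload 4.1 kg.
Tool frame: the origin (TCP) lies midway between the tips of the shut fingers; the grasp point (between the pads) lies 19 mm behind it; z points along the fingers, y is the direction in which the jaws open and shut (so a half turn about z gives the same grasp; the last joint's range is limited). The gripper opens to 85 mm and grips with 20 to 120 N. Pads are 22 mm wide; open, the fingers measure 114 mm over their backs; the gripper's body (76 mm by 85 mm) begins 54 mm behind the grasp point. The pads swing forward as they close: fully open they stand 13 mm farther back than shut.
Start: joints at [-0.099, 0.398, 0.045, 1.537, -0.019, 1.207, -0.051], TCP at [0.65, 0, 0.231] pointing down, gripper open.
Joint ranges: [-2.82, 2.82], [-0.49, 2.23], [-1.37, 1.46], [0, 2.46], [-1.36, 4.5], [0.23, 2], [-2.94, 2.94]. Speed limits (rad/s): [2.57, 2.57, 3.14, 3.14, 3.14, 3.14, 3.14].

## Interface

Orientations are given as a 3x3 rotation matrix whose columns are the frame's x, y, z axes.
In Python, from plant import manip, eyes, boxes_of, masks_of gives the robot as it stands.
- The arm moves only by the tool apply_moves, never from a script. Its arguments are lists of equal length, an entry for each row: "dp": the shift along the world's x, y, z in m, a list of three; "roll": the turn about the world's z in degrees. A call has 1 to 20 rows; each row is the pose to reach, as a shift and turn from the pose commanded when the call began; what a row does not reach only later rows make up. A row lasts 1/12 s, in which the tool goes at most 41.7 mm and 7.16 degrees, less where a joint would pass 70% of its speed; a pose out of reach is approached as far as the arm can. A call with a gripper value outside its range is refused whole. "grip" is the closure, from 0 (fully open) to 1 (shut), set as the call begins (left out, the last holds). The fingers move at their own pace and stop on an object; the grip force is fixed at half the most. Time passes only in rows, so rows that repeat a pose let the fingers close. It gives the time, the measured TCP pose, the force and the opening at its end, in the units of the state.
- manip.sense(): the state, without advancing time (a new reading comes with each control period).
- eyes.grab_frame(name): name is "scene" or "side" or "wrist"; returns (picture, depth): 480x640x3 uint8, red, green, blue; 480x640 float32, m along the optical axis (not along the pixel's ray), 0 where there is no reading.
- eyes.camera_info(name): a dict with "camera_matrix" (3x3 intrinsics, pixels), "rvec" (rotation vector, rad) and "tvec" (3), from world to camera coordinates, as OpenCV has them; the wrist camera has in their place "tool_from_camera" (4x4, takes a point from camera to tool coordinates, whose origin is the TCP and whose axes are the flange's). Camera axes: x right, y down, z forward; pixel columns grow to the right and rows downward; lengths in m; the calibration is good to about 2 mm. A picture is of the moment at which its call begins: read the wrist's pose just before it. camera_info takes no time and is no camera call.
- manip.sign_off(): hands the job in, once; it reports no verdict.
Trained networks look in the newest picture that a camera, given by its name, has taken for a name from the list of things; names that differ only in an ending like _2 or _b are one class to them, and where a whole thing is asked for, a point or a joint stands for the part that bears it (a point fixed in the world has none). Each returns a list of dicts, best first, with "conf" (0 to 1); they miss things now and then, are a little off and sometimes report something else, mostly with a low value. They report only what shows in the picture. A call takes as long as a camera call.
- boxes_of(camera, thing): "position" ([row, column] in pixels, amid what is visible of it).
- masks_of(camera, thing): "region" (480x640 bool, what is visible of it) and "position" ([row, column] in pixels, amid what is visible of it).
The state is a dict: "clock": time; "joint_pos": joint angles; "qvel": joint speeds; "tau": joint torques, N m; "tcp_pos": TCP position; "ee_rot": TCP orientation; "contact_force": force on the tool from outside, world axes, zero at the start; "torque": the same for the moment, N m; "gripper_width": opening from 0.0 (shut) to 1.0 (fully open).
Only numpy, scipy, OpenCV 4.12 (cv2) and the standard library are available. Lean on these libraries where they do the work, as an engineer would, in place of code of your own. Each camera call takes 0.05 s, during which the arm holds its last target.

## Working session

There is one attempt and no reset: what is moved stays moved. The work goes in short steps, Python scripts to look and compute and a tool call to move; the robot and the scene stay as the last step left them, time stands still between calls to the robot, and variables do not carry over. Pictures are saved under pics/ and viewed, and the job is handed in when it is done.

Besides the shell and the picture viewer there is one more tool, called as a command line: name --pt "numbers of a row" for each row, then --argument value for the rest. apply_moves: Moves the arm, as the interface text tells. Its arguments: {"type":"object","properties":{"dp":{"type":"array"},"roll":{"type":"array"},"grip":{"type":"number"}},"required":["dp","roll"]}

```bash
mkdir -p pics; ls
cat > h.py <<'E'
import numpy as np, cv2
from plant import manip, eyes, boxes_of, masks_of
def pose(cam):
    i=eyes.camera_info(cam); K=np.array(i["camera_matrix"])
    if "rvec" in i:
        R=cv2.Rodrigues(np.array(i["rvec"],float))[0]; t=np.array(i["tvec"],float).reshape(3)
        return K,R.T,-R.T@t
    s=manip.sense(); T=np.array(i["tool_from_camera"]); Rt=np.array(s["ee_rot"]).reshape(3,3)
    return K,Rt@T[:3,:3],Rt@T[:3,3]+np.array(s["tcp_pos"])
def cloud(cam,d,P=None):
    K,R,c=P or pose(cam); v,u=np.mgrid[:480,:640]
    p=np.stack([(u-K[0,2])/K[0,0]*d,(v-K[1,2])/K[1,1]*d,d],-1)
    return p@R.T+c
def save(n,im): cv2.imwrite("pics/"+n,im[:,:,::-1])
E
python3 - <<'E'
from h import *
s=manip.sense(); print({k:np.round(v,3).tolist() for k,v in s.items()})
for cam in ["scene","side","wrist"]:
    im,d=eyes.grab_frame(cam); save(cam+"0.png",im)
    P=pose(cam); c=cloud(cam,d,P); np.save(cam+"0.npy",c); print(cam,P[2].round(3))
    for n in ["heatsink","short_sink","smooth_case","jig","lever","spool","bin","capacitor"]:
        for m in masks_of(cam,n)[:2]:
            if m["conf"]<.2: continue
            r=m["region"]&(d>0); q=c[r]
            print(n,round(m["conf"],2),np.round(m["position"]),r.sum(),np.median(q,0).round(3), np.percentile(q,2,0).round(3),np.percentile(q,98,0).round(3))
E
```

```text
pics
{'clock': 0.0, 'joint_pos': [-0.099, 0.399, 0.045, 1.538, -0.019, 1.207, -0.051], 'qvel': [0.0, -0.0, -0.001, -0.001, -0.001, -0.001, 0.001], 'tau': [-0.001, -47.513, 1.364, -25.423, 0.011, 0.01, 0.0], 'tcp_pos': [0.649, 0.0, 0.23], 'ee_rot': [[-0.0, 1.0, -0.002], [1.0, 0.0, -0.0], [-0.0, -0.002, -1.0]], 'contact_force': [-0.048, -0.261, 0.48], 'torque': [0.039, -0.005, -0.013], 'gripper_width': 0.997}
scene [0.904 0.542 0.864]
heatsink 0.95 [293. 398.] 751 [0.514 0.139 0.015] [0.482 0.107 0.007] [0.54  0.165 0.042]
short_sink 0.93 [328. 348.] 779 [0.621 0.143 0.035] [0.595 0.118 0.007] [0.642 0.163 0.042]
smooth_case 0.68 [356. 457.] 1193 [0.509 0.279 0.039] [0.473 0.255 0.01 ] [0.534 0.3   0.043]
jig 0.83 [190. 296.] 4444 [ 0.539 -0.147  0.011] [ 0.479 -0.263  0.006] [ 0.583 -0.067  0.061]
lever 0.57 [185. 304.] 531 [ 0.533 -0.133  0.054] [ 0.519 -0.174  0.044] [ 0.542 -0.071  0.065]
spool 0.7 [192. 295.] 4590 [ 0.539 -0.147  0.011] [ 0.478 -0.264  0.004] [ 0.584 -0.067  0.061]
spool 0.67 [214. 253.] 777 [ 0.638 -0.135  0.039] [ 0.614 -0.163  0.002] [ 0.658 -0.12   0.043]
bin 
[... 1292 characters left out ...]
.027] [0.596 0.116 0.01 ] [0.64  0.159 0.04 ]
short_sink 0.65 [306. 200.] 722 [ 0.536 -0.088  0.053] [ 0.525 -0.178  0.045] [ 0.54  -0.071  0.064]
jig 0.66 [329. 224.] 13168 [ 0.546 -0.142  0.01 ] [ 0.48  -0.283  0.004] [ 0.583 -0.067  0.057]
lever 0.71 [307. 201.] 741 [ 0.536 -0.088  0.053] [ 0.525 -0.178  0.043] [ 0.541 -0.071  0.064]
spool 0.88 [343. 306.] 2508 [ 0.634 -0.137  0.039] [ 0.611 -0.167 -0.   ] [ 0.656 -0.12   0.041]
bin 0.94 [ 81. 215.] 35856 [0.557 0.106 0.004] [0.443 0.057 0.003] [0.675 0.169 0.04 ]
bin 0.44 [ 47. 147.] 5031 [0.51  0.132 0.034] [0.48  0.102 0.008] [0.538 0.161 0.039]
capacitor 0.27 [ 47. 148.] 5084 [0.51  0.131 0.034] [0.479 0.102 0.007] [0.538 0.16  0.039]
```

View pics/scene0.png

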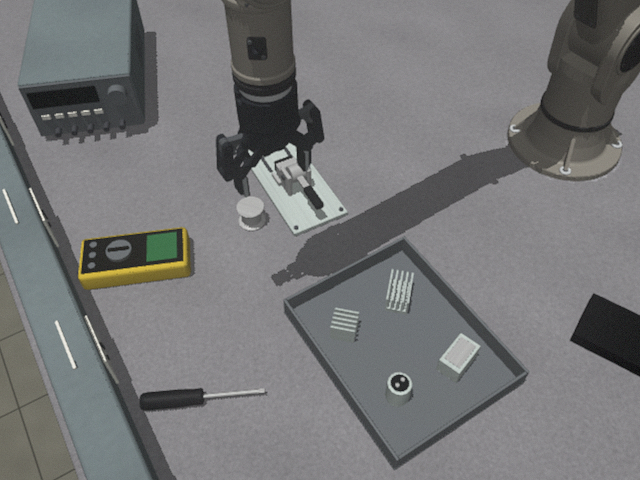

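View pics/wrist0.png

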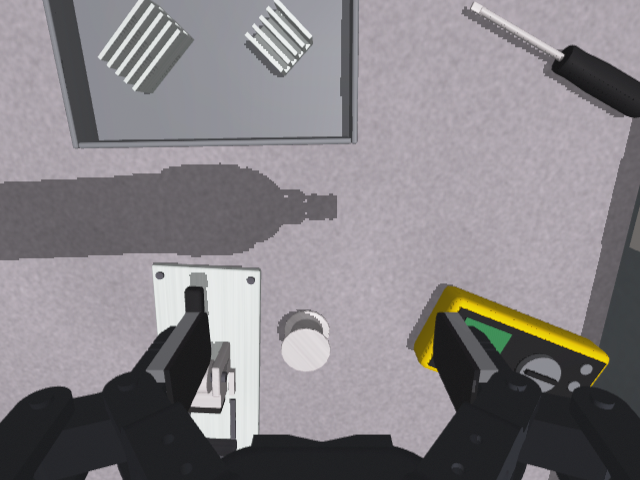

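```bash
cat > fit.py <<'E'
from h import *
def ortho(c,x0,x1,y0,y1,z0,z1):
    q=c.reshape(-1,3); m=(q[:,0]>x0)&(q[:,0]<x1)&(q[:,1]>y0)&(q[:,1]<y1)&(q[:,2]>z0)&(q[:,2]<z1)
    return q[m]
def rect(q): 
    r=cv2.minAreaRect((q[:,:2]*1000).astype(np.float32)); return np.round(r[0],1),np.round(r[1],1),round(r[2],1)
E
python3 - <<'E'
from fit import *
for n in ["scene","side","wrist"]:
    c=np.load(n+"0.npy")
    q=ortho(c,.46,.56,.09,.19,.03,.05); print(n,"sink",len(q),rect(q),np.median(q[:,2]))
    q=ortho(c,.42,.62,-.32,-.03,.006,.014); print("plate",len(q),rect(q),np.median(q[:,2]),q.min(0),q.max(0))
    q=ortho(c,.5,.57,-.2,-.04,.048,.07); print("lever",len(q),rect(q))
    q=ortho(c,.45,.6,-.32,-.23,.028,.045); print("fence",len(q),rect(q) if len(q)>4 else 0, np.median(q[:,2]))
E
```

```text
scene sink 337 (array([508. , 132.6]), array([63.8, 36. ]), 46.0) 0.03957093162930858
plate 3195 (array([ 543.8, -184.1]), array([238.6, 145.3]), 86.4) 0.01055571194679561 [ 0.4714901  -0.30450632  0.00600444] [ 0.6198591  -0.06231816  0.01397966]
lever 637 (array([ 540.1, -127. ]), array([109.7,  56.2]), 73.3)
fence 0 0 nan
side sink 762 (array([507.7, 132.1]), array([59.8, 39.7]), 45.9) 0.03692245570613856
plate 2560 (array([ 543.3, -186.9]), array([240.9, 148. ]), 86.3) 0.009914056227222634 [ 0.4645311  -0.30884524  0.00601483] [ 0.61970255 -0.06321176  0.01395153]
lever 518 (array([ 525., -127.]), array([ 51.6, 113.8]), 1.5)
fence 171 (array([ 519.8, -287.4]), array([18.7, 60.4]), 85.9) 0.034920767053961854
wrist sink 3376 (array([507. , 132.2]), array([60.5, 37.6]), 46.0) 0.03720675704755544
plate 10226 (array([ 543.8, -183.6]), array([232.5, 146.1]), 86.7) 0.009296171830968952 [ 0.47347401 -0.30032344  0.00605298] [ 0.61979704 -0.06358439  0.01399928]
lever 1033 (array([ 538.9, -127.9]), array([ 27.4, 115.4]), 3.9)
fence 59 (array([ 539.5, -283.5]), array([ 3.9, 18.2]), 85.0) 0.030726761067612518
  return _methods._mean(a, axis=axis, dtype=dtype,
  ret = ret.dtype.type(ret / rcount)
```

The scene picture shows the jig at about px (300,185), with the lever's black grip pointing towards the bin. The long sink is at (400,290) and the short sink at (345,322). The spool is at (250,212), beside the jig. I'll fit the poses more precisely.

Run:
```python
from fit import *
A=[]
for n in ["scene","side","wrist"]:
    c=np.load(n+"0.npy")
    q=ortho(c,.42,.598,-.33,-.03,.0075,.013); 
    # remove outliers: grid density
    h=np.round(q[:,:2]/.006).astype(int); u,i,k=np.unique(h,axis=0,return_inverse=True,return_counts=True); q=q[k[i.ravel()]>=3]
    print(n,"plate",len(q),rect(q)); A.append(q)
    q=ortho(c,.5,.57,-.115,-.04,.045,.07); print("grip",len(q),rect(q),np.median(q[:,2])) 
    q=ortho(c,.46,.56,.09,.19,.03,.05);v=q[:,:2]-q[:,:2].mean(0); w=np.linalg.eigh(v.T@v)[1][:,1]; print("axis",w)
q=np.vstack(A); print(rect(q))
```

```text
scene plate 2773 (array([ 527.4, -182.4]), array([235.4, 110.9]), 86.5)
grip 212 (array([532.9, -91.2]), array([46.6, 16.5]), 86.6) 0.05416992221588518
axis [0.70025673 0.71389111]
side plate 2266 (array([ 525.1, -185.3]), array([240.3, 111.8]), 87.1)
grip 164 (array([530.9, -91.9]), array([44.7, 17.1]), 87.7) 0.05314097350881064
axis [0.68899629 0.72476486]
wrist plate 9847 (array([ 526.3, -182.1]), array([231.9, 109.6]), 86.9)
grip 477 (array([532.1, -83.6]), array([26.2, 16.1]), 85.3) 0.05258993345169821
axis [-0.71803398 -0.69600804]
(array([ 526.1, -185.3]), array([241.4, 113.2]), 86.5)
```

View pics/side0.png

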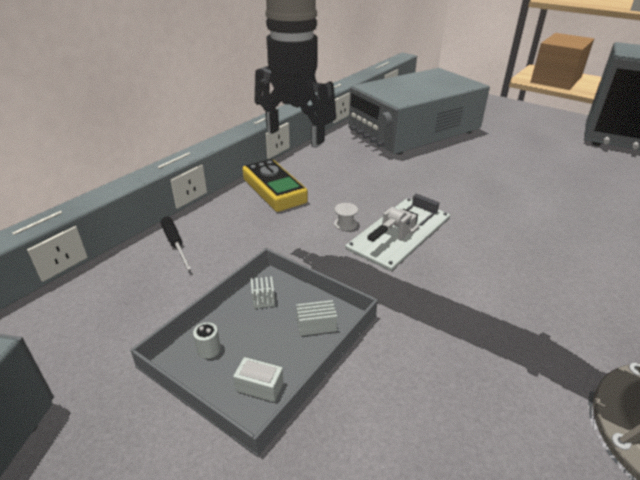

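The side view shows the same layout: the lever grip is at px (380,232), pointing to the bin, and the fence is at (425,200). By my fit the jig is centred at (0.526, -0.185) with a yaw of -3.3°. Next I'll go to the lever grip.

apply_moves --pt "-0.03 -0.023 -0.02" --pt "-0.06 -0.046 -0.04" --pt "-0.09 -0.07 -0.06" --pt "-0.118 -0.0925 -0.08" --pt "-0.118 -0.0925 -0.11" --pt "-0.118 -0.0925 -0.11" --pt "-0.118 -0.0925 -0.11" --roll '[-1,-2,-3.3,-3.3,-3.3,-3.3,-3.3]' --grip 0

```text
clock: 1.93
tcp_pos: [0.5314, -0.092, 0.1208]
ee_rot: [[0.058, 0.998, -0.002], [0.998, -0.058, 0.001], [0.001, -0.002, -1.0]]
contact_force: [1.1, 1.3, 0.6]
gripper_width: 1.001
```

Run:
```python
from fit import *
im,d=eyes.grab_frame("wrist"); save("w1.png",im)
c=cloud("wrist",d); s=manip.sense(); print(s["tcp_pos"],s["ee_rot"])
q=ortho(c,.5,.57,-.115,-.04,.045,.07); print("grip",len(q),rect(q),np.median(q[:,2]))
```

```text
[ 0.53349652 -0.09150263  0.12225134] [[ 5.62496971e-02  9.98415247e-01  1.72197546e-03]
 [ 9.98416526e-01 -5.62507113e-02  5.46263798e-04]
 [ 6.42260449e-04  1.68852158e-03 -9.99998368e-01]]
grip 2022 (array([533.6, -92.9]), array([44.8, 15.7]), 86.4) 0.05440799126332259
```

View pics/w1.png

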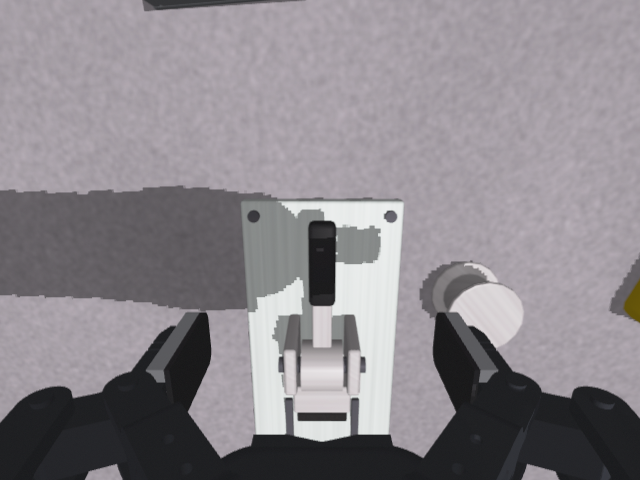

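The wrist picture shows the grip centred between the fingers at px (322,262), with the spool clear at (480,305). Descending and closing.

apply_moves --pt "0.001 0 -0.03" --pt "0.001 0 -0.06" --pt "0.001 0 -0.09" --pt "0.001 0 -0.09" --pt "0.001 0 -0.09" --roll '[0,0,0,0,0]'

```text
clock: 2.4
tcp_pos: [0.5344, -0.0912, 0.0319]
ee_rot: [[0.055, 0.998, 0.0], [0.998, -0.055, 0.0], [0.0, 0.0, -1.0]]
contact_force: [0.5, -0.6, 1.3]
gripper_width: 1.002
```

apply_moves --pt "0 0 0" --pt "0 0 0" --pt "0 0 0" --pt "0 0 0" --pt "0 0 0" --pt "0 0 0" --pt "0 0 0" --pt "0 0 0" --pt "0 0 0" --pt "0 0 0" --roll '[0,0,0,0,0,0,0,0,0,0]' --grip 1

```text
clock: 3.23
tcp_pos: [0.531, -0.0924, 0.0319]
ee_rot: [[0.058, 0.998, -0.004], [0.998, -0.058, 0.001], [0.0, -0.004, -1.0]]
contact_force: [-5.4, 1.2, 8.2]
gripper_width: 0.171
```

apply_moves --pt "0 0 0.004" --pt "0 0 0.007" --pt "0 -0.001 0.011" --pt "0 -0.0015 0.0145" --pt "0 -0.002 0.018" --pt "0 -0.003 0.0215" --pt "0 -0.0045 0.025" --pt "0 -0.0057 0.028" --pt "-0.0005 -0.009 0.0345" --roll '[0,0,0,0,0,0,0,0,0]'

```text
clock: 3.98
tcp_pos: [0.5305, -0.1015, 0.0654]
ee_rot: [[0.057, 0.998, -0.004], [0.998, -0.057, 0.0], [0.0, -0.004, -1.0]]
contact_force: [-6.2, -2.4, -7.7]
gripper_width: 0.173
```

Continuing along the arc to about q=1.3.

apply_moves --pt "0 -0.004 0.006" --pt "0 -0.008 0.012" --pt "-0.001 -0.013 0.017" --pt "-0.001 -0.018 0.022" --pt "-0.001 -0.024 0.026" --pt "-0.002 -0.03 0.0295" --pt "-0.002 -0.037 0.0325" --pt "-0.002 -0.044 0.035" --pt "-0.002 -0.044 0.035" --roll '[0,0,0,0,0,0,0,0,0]'

```text
clock: 4.73
tcp_pos: [0.5279, -0.147, 0.1019]
ee_rot: [[0.059, 0.998, -0.005], [0.998, -0.059, 0.0], [-0.0, -0.005, -1.0]]
contact_force: [-9.9, -1.7, -0.1]
gripper_width: 0.169
```

apply_moves --pt "0 0 0" --pt "0 0 0" --pt "0 0 0" --pt "0 0 0" --pt "0 0 0" --pt "0 0 0" --pt "0 0 0.03" --pt "0 0.0 0.07" --pt "0 0.0 0.1" --pt "0 0.03 0.1" --roll '[0,0,0,0,0,0,0,0,0,0]' --grip 0

```text
clock: 5.57
tcp_pos: [0.5347, -0.1231, 0.2081]
ee_rot: [[0.068, 0.998, 0.014], [0.998, -0.067, -0.007], [-0.006, 0.014, -1.0]]
contact_force: [1.0, -1.1, 0.8]
gripper_width: 1.0
```

Run:
```python
from fit import *
im,d=eyes.grab_frame("side"); save("s2.png",im[120:360,200:520].repeat(2,0).repeat(2,1))
c=cloud("side",d); s=manip.sense(); print(s["tcp_pos"],s["gripper_width"])
for m in masks_of("side","lever")[:2]:
    q=c[m["region"]&(d>0)]; print(m["conf"],np.percentile(q,[5,50,95],0).round(3))
```

```text
[ 0.5337001  -0.11061288  0.20493294] 1.001934368837277
0.88 [[ 0.515 -0.177  0.028]
 [ 0.526 -0.154  0.073]
 [ 0.545 -0.147  0.141]]
```

View pics/s2.png

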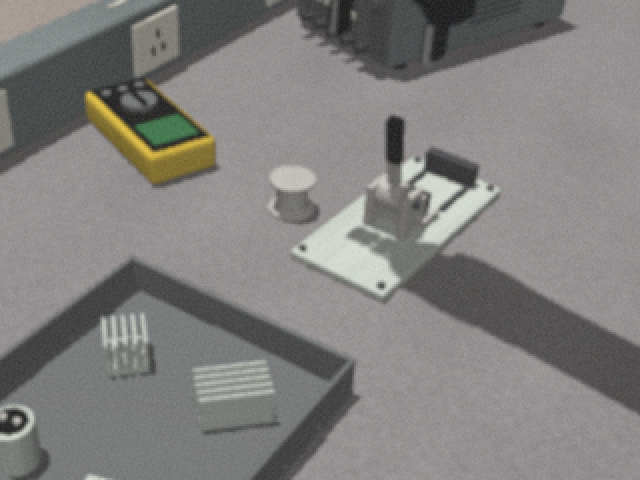

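The side picture shows the lever upright (crop px (395,150)). Next is the sink. I also want to know whether the wrist carries a camera housing that could hit the upright lever.

Run:
```python
from fit import *
s=manip.sense(); print(np.round(s["joint_pos"],3))
a=cv2.imread("pics/scene0.png")[0:220,180:340]; b=cv2.imread("pics/side0.png")[0:160,220:360]
a=cv2.resize(a,None,fx=2.5,fy=2.5); b=cv2.resize(b,(400,457)); o=np.zeros((550,800,3),np.uint8);o[:,:400]=a;o[:457,400:]=b
cv2.imwrite("pics/z.png",o)
```

```text
[ 0.054  0.232  0.088  1.832 -0.027  1.075  0.1  ]
```

View pics/z.png

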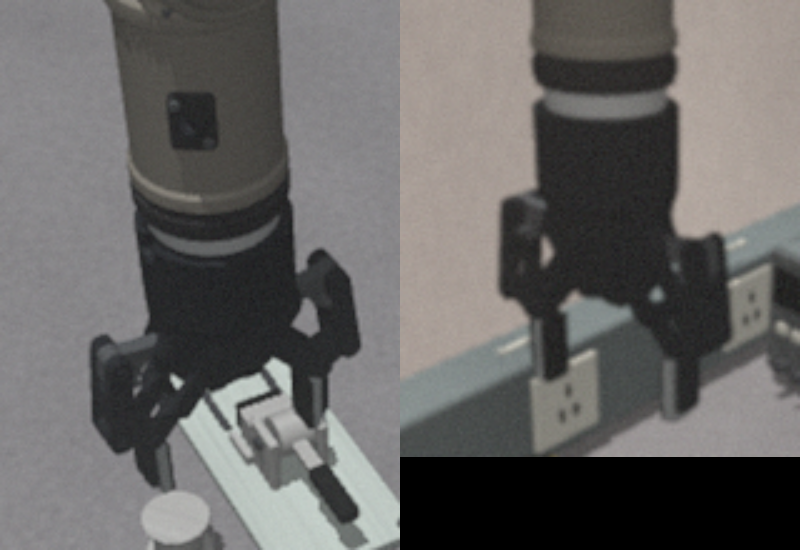

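apply_moves --pt "0 0.035 0" --pt "0 0.07 0" --pt "-0.005 0.105 0" --pt "-0.01 0.14 0" --pt "-0.015 0.175 0" --pt "-0.018 0.21 0" --pt "-0.023 0.248 0" --pt "-0.023 0.248 -0.03" --pt "-0.023 0.248 -0.06" --pt "-0.023 0.248 -0.06" --pt "-0.023 0.248 -0.06" --roll '[-6,-12,-18,-24,-30,-36,-41.5,-41.5,-41.5,-41.5,-41.5]'

```text
clock: 6.58
tcp_pos: [0.506, 0.1319, 0.1394]
ee_rot: [[0.704, 0.71, -0.004], [0.71, -0.704, -0.002], [-0.004, -0.002, -1.0]]
contact_force: [0.3, -0.6, 1.6]
gripper_width: 1.001
```

Run:
```python
from fit import *
s=manip.sense(); print(s["tcp_pos"],np.array(s["ee_rot"])[:,1],np.round(s["joint_pos"],3))
P=pose("wrist");im,d=eyes.grab_frame("wrist"); save("w3.png",im)
c=cloud("wrist",d,P)
q=ortho(c,.46,.56,.08,.19,.03,.05); print("sink",len(q),rect(q),np.median(q[:,2]))
v=q[:,:2]-q[:,:2].mean(0); w=np.linalg.eigh(v.T@v)[1][:,1]; print("axis",np.degrees(np.arctan2(w[1],w[0])))
```

```text
[0.50601483 0.13191878 0.13935417] [ 0.70975872 -0.7044424  -0.00186154] [-0.351  0.269  0.016  1.938 -0.005  0.939 -1.114]
sink 2168 (array([507.2, 132.3]), array([60.5, 36. ]), 46.0) 0.038191958261732176
axis 46.1324036644624
```

View pics/w3.png

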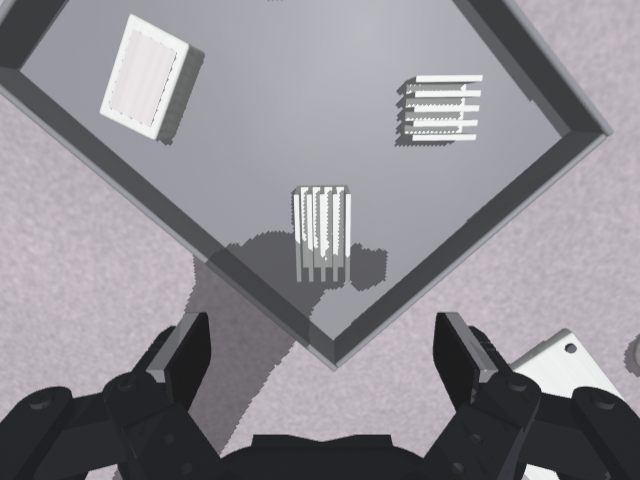

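The zoomed view shows no camera housing on the wrist. The wrist picture shows the long sink centred and aligned at px (322,235), with the other parts far off. Descending and gripping.

apply_moves --pt "0 0 -0.03" --pt "0 0 -0.06" --pt "0 0 -0.09" --pt "0 0 -0.115" --pt "0 0 -0.1285" --pt "0 0 -0.1285" --pt "0 0 -0.1285" --roll '[0.8,0.8,0.8,0.8,0.8,0.8,0.8]'

```text
clock: 7.22
tcp_pos: [0.5089, 0.1323, 0.0135]
ee_rot: [[0.695, 0.719, 0.002], [0.719, -0.695, 0.0], [0.001, 0.001, -1.0]]
contact_force: [0.6, -0.7, 0.1]
gripper_width: 0.995
```

apply_moves --pt "0 0 0" --pt "0 0 0" --pt "0 0 0" --pt "0 0 0" --pt "0 0 0" --pt "0 0 0" --pt "0 0 0" --pt "0 0 0" --pt "0 0 0" --roll '[0,0,0,0,0,0,0,0,0]' --grip 1

```text
clock: 7.97
tcp_pos: [0.5086, 0.1328, 0.0135]
ee_rot: [[0.695, 0.719, 0.002], [0.719, -0.695, 0.001], [0.002, 0.001, -1.0]]
contact_force: [0.5, -0.3, 5.7]
gripper_width: 0.408
```

apply_moves --pt "0 0 0.01" --pt "0 0 0.03" --pt "0 0 0.06" --pt "0 0 0.09" --pt "0 0 0.12" --pt "0 0 0.15" --pt "0 0 0.18" --pt "0 0 0.2" --pt "0 0 0.2" --roll '[0,0,0,0,0,0,0,0,0]'

```text
clock: 8.72
tcp_pos: [0.5102, 0.1334, 0.2178]
ee_rot: [[0.695, 0.719, 0.009], [0.719, -0.695, 0.003], [0.009, 0.004, -1.0]]
contact_force: [-0.0, -0.0, -1.1]
gripper_width: 0.411
```

apply_moves --pt "0 -0.035 0" --pt "0 -0.07 0" --pt "0 -0.105 0" --pt "0 -0.14 0" --pt "0.005 -0.175 0" --pt "0.01 -0.21 0" --pt "0.015 -0.245 0" --pt "0.015 -0.28 0" --pt "0.015 -0.315 0" --pt "0.015 -0.35 0" --pt "0.015 -0.378 0" --pt "0.015 -0.378 -0.03" --pt "0.015 -0.378 -0.06" --pt "0.015 -0.378 -0.06" --pt "0.015 -0.378 -0.06" --roll '[6,12,18,24,30,36,40.6,40.6,40.6,40.6,40.6,40.6,40.6,40.6,40.6]'

```text
clock: 9.97
tcp_pos: [0.5206, -0.2444, 0.1504]
ee_rot: [[0.059, 0.998, -0.005], [0.998, -0.059, 0.002], [0.002, -0.005, -1.0]]
contact_force: [0.9, 0.2, -0.8]
gripper_width: 0.411
```

Run:
```python
from fit import *
s=manip.sense(); print(s["tcp_pos"],np.array(s["ee_rot"])[:,1],np.round(s["joint_pos"],3))
for cam in ["wrist","scene","side"]:
    P=pose(cam);im,d=eyes.grab_frame(cam); save("p4_%s.png"%cam,im)
    c=cloud(cam,d,P); np.save(cam+"4.npy",c)
    q=ortho(c,.46,.6,-.33,-.265,.028,.045); print(cam,"fence",len(q),rect(q) if len(q)>4 else 0)
    q=ortho(c,.46,.6,-.33,-.03,.0075,.013); print("plate",len(q),rect(q) if len(q)>4 else 0)
```

```text
[ 0.5205792  -0.24442545  0.15043017] [ 0.99824899 -0.05890883 -0.005358  ] [ 0.214  0.348  0.188  1.81  -0.076  0.996  0.373]
wrist fence 0 0
plate 29496 (array([ 524.9, -200.6]), array([211.5, 109.8]), 86.6)
scene fence 241 (array([ 521.6, -286.8]), array([19.1, 60.4]), 87.0)
plate 3584 (array([ 527.5, -186.1]), array([243.4, 111.5]), 86.9)
side fence 167 (array([ 519.2, -288.4]), array([18.4, 59.7]), 84.9)
plate 2580 (array([ 525.9, -186.1]), array([241.4, 112. ]), 86.7)
```

View pics/p4_wrist.png

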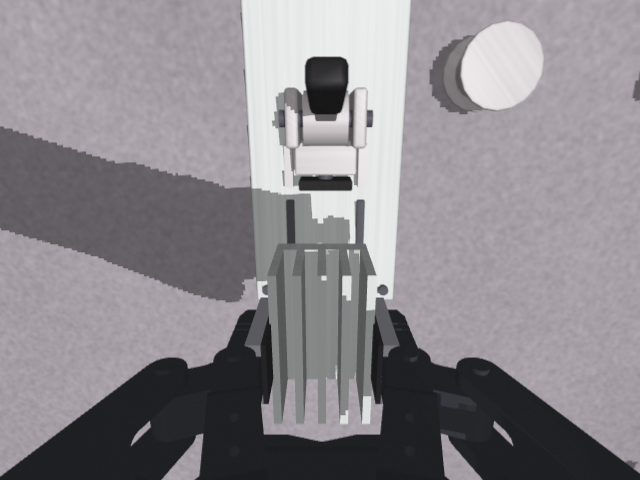

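View pics/p4_side.png

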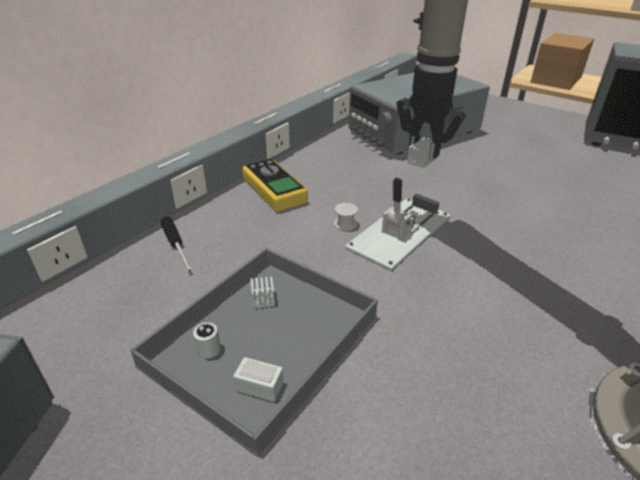

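Run:
```python
from fit import *
c=np.load("wrist4.npy")
yj=np.array([.058,.998]);xj=np.array([.998,-.058]);o=np.array([.526,-.185])
Q=c.copy(); Q[...,0]=(c[...,:2]-o)@xj; Q[...,1]=(c[...,:2]-o)@yj
for r in (183,187,190,195): print(r,Q[r,325].round(4))
q=Q[240:420,265:385].reshape(-1,3); q=q[(q[:,2]>.1)]; print(np.percentile(q,[1,5,50,95,99],0).round(4))
for r in (245,248,252,260,300): print(r,Q[r,320:324].mean(0).round(4), Q[r,283].round(4))
# rails
for r in (205,225): print([ (u,Q[r,u].round(3).tolist()) for u in (284,288,292,296,355,359,363,367)])
```

```text
183 [ 0.0001 -0.0237  0.035 ]
187 [ 0.0001 -0.0266  0.0341]
190 [ 0.0001 -0.0331  0.009 ]
195 [ 0.0001 -0.0369  0.0086]
[[-0.0195 -0.0898  0.1434]
 [-0.0188 -0.086   0.1483]
 [-0.0008 -0.054   0.1689]
 [ 0.0162 -0.0311  0.1858]
 [ 0.019  -0.0308  0.192 ]]
245 [-0.0017 -0.031   0.1445] [-0.0172 -0.031   0.1446]
248 [-0.0017 -0.0313  0.1473] [-0.0169 -0.0314  0.1471]
252 [-0.0016 -0.0311  0.1527] [-0.0167 -0.0321  0.1499]
260 [-0.0016 -0.0311  0.1615] [-0.0167 -0.0351  0.1506]
300 [-0.0015 -0.0401  0.1754] [-0.0168 -0.0504  0.1547]
[(284, [-0.03, -0.044, 0.009]), (288, [-0.027, -0.043, 0.014]), (292, [-0.024, -0.044, 0.012]), (296, [-0.021, -0.044, 0.01]), (355, [0.023, -0.044, 0.009]), (359, [0.025, -0.043, 0.013]), (363, [0.028, -0.043, 0.013]), (367, [0.032, -0.044, 0.009])]
[(284, [-0.031, -0.06, 0.009]), (288, [-0.028, -0.059, 0.013]), (292, [-0.025, -0.059, 0.013]), (296, [-0.022, -0.06, 0.009]), (355, [0.023, -0.059, 0.013]), (359, [0.026, -0.059, 0.013]), (363, [0.029, -0.059, 0.012]), (367, [0.032, -0.06, 0.009])]
```

The sink's front end is 4 mm from the open pad, and its rear end is 4 mm from where the fence should be. Sideways it is centred within 1–2 mm. Lowering.

apply_moves --pt "0 0 -0.03" --pt "0 0 -0.06" --pt "0 0 -0.085" --pt "0 0 -0.105" --pt "0 0 -0.12" --pt "0 0 -0.128" --pt "0 0 -0.128" --pt "0 0 -0.131" --pt "0 0 -0.133" --roll '[0,0,0,0,0,0,0,0,0]'

```text
clock: 10.87
tcp_pos: [0.5241, -0.246, 0.0209]
ee_rot: [[0.059, 0.998, 0.003], [0.998, -0.059, -0.001], [-0.001, 0.003, -1.0]]
contact_force: [-0.6, 0.5, -1.1]
gripper_width: 0.41
```

apply_moves --pt "0 0 -0.001" --pt "0 0 -0.0015" --pt "0 0 -0.0015" --roll '[0,0,0]'

```text
clock: 11.12
tcp_pos: [0.5232, -0.2457, 0.0186]
ee_rot: [[0.059, 0.998, 0.002], [0.998, -0.059, -0.0], [-0.0, 0.002, -1.0]]
contact_force: [0.2, -0.8, 0.2]
gripper_width: 0.41
```

apply_moves --pt "0 0 -0.001" --pt "0 0 -0.002" --pt "0 0 -0.002" --roll '[0,0,0]'

```text
clock: 11.37
tcp_pos: [0.5232, -0.2458, 0.0186]
ee_rot: [[0.059, 0.998, 0.001], [0.998, -0.059, 0.0], [0.0, 0.001, -1.0]]
contact_force: [-4.0, 2.0, 14.7]
gripper_width: 0.412
```

apply_moves --pt "0 0 0.001" --pt "0 0 0.001" --pt "0 0 0.001" --pt "0 0 0.001" --pt "0 0 0.001" --pt "0 0 0.001" --roll '[0,0,0,0,0,0]' --grip 0

```text
clock: 11.87
tcp_pos: [0.5224, -0.2454, 0.0166]
ee_rot: [[0.059, 0.998, -0.0], [0.998, -0.059, 0.0], [0.0, -0.0, -1.0]]
contact_force: [0.6, -1.2, -0.2]
gripper_width: 0.997
```

apply_moves --pt "0 0 0.02" --pt "0 0 0.05" --pt "0 0 0.09" --pt "0 0 0.13" --pt "0 0 0.17" --pt "0 0 0.2" --pt "0 0 0.2" --roll '[0,0,0,0,0,0,0]'

```text
clock: 12.45
tcp_pos: [0.5265, -0.2475, 0.2243]
ee_rot: [[0.06, 0.998, 0.013], [0.998, -0.06, -0.005], [-0.004, 0.013, -1.0]]
contact_force: [0.8, -1.2, -0.0]
gripper_width: 0.997
```

```bash
cat > look.py <<'E'
from fit import *
import sys
t=sys.argv[1]
yj=np.array([.058,.998]);xj=np.array([.998,-.058]);o=np.array([.526,-.185])
s=manip.sense(); print(s["tcp_pos"],np.array(s["ee_rot"])[:,1])
for cam in sys.argv[2:]:
    P=pose(cam);im,d=eyes.grab_frame(cam); save("%s_%s.png"%(t,cam),im)
    c=cloud(cam,d,P)
    Q=c.copy(); Q[...,0]=(c[...,:2]-o)@xj; Q[...,1]=(c[...,:2]-o)@yj
    q=Q.reshape(-1,3); q=q[(abs(q[:,0])<.03)&(q[:,1]>-.093)&(q[:,1]<-.0295)&(q[:,2]>.037)&(q[:,2]<.06)]
    print(cam,"sink in jig frame",len(q),rect(q) if len(q)>4 else 0,q[:,2].min(),np.median(q[:,2]),np.percentile(q[:,1],[2,98]))
    for m in masks_of(cam,"lever")[:1]:
        l=Q[m["region"]&(d>0)]; print("lever",m["conf"],np.percentile(l,[2,50,98],0).round(3).tolist())
E
python3 look.py p5 wrist side scene
```

```text
[ 0.52647475 -0.24745122  0.22434094] [ 0.99813434 -0.05960966  0.01321082]
wrist sink in jig frame 1314 (array([  0.9, -62. ]), array([60.1, 36. ]), 89.8) 0.037021638528196454 0.043164613209931424 [-0.09096808 -0.0323025 ]
lever 0.71 [[-0.013, 0.003, 0.052], [0.0, 0.023, 0.084], [0.012, 0.038, 0.143]]
side sink in jig frame 291 (array([  1.6, -62. ]), array([38.7, 61.1]), 0.2) 0.03723772181851048 0.04230712726852748 [-0.09131271 -0.03218236]
lever 0.7 [[-0.012, -0.149, 0.001], [-0.003, 0.032, 0.084], [0.084, 0.039, 0.142]]
scene sink in jig frame 369 (array([  2.3, -61.2]), array([37.6, 63.1]), 0.4) 0.03702632455669175 0.04334598658711031 [-0.08986016 -0.03113415]
lever 0.64 [[-0.011, 0.01, 0.042], [0.004, 0.032, 0.073], [0.014, 0.041, 0.144]]
```

View pics/p5_wrist.png

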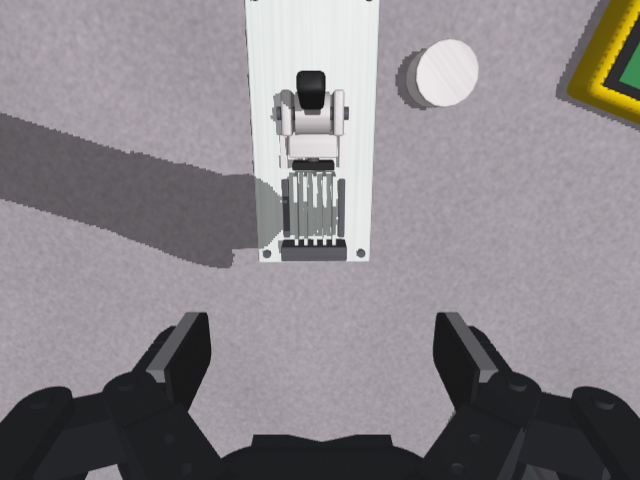

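The wrist picture shows the sink in the nest, centred at px (313,208) between fence, rails and pad. It is flat, at jig y = -62 mm (nest +3). Next I'll re-grip the upright lever.

apply_moves --pt "0.003 0.03 0" --pt "0.005 0.06 0" --pt "0.005 0.0925 0" --pt "0.005 0.0925 -0.03" --pt "0.005 0.0925 -0.06" --pt "0.005 0.0925 -0.09" --pt "0.005 0.0925 -0.1165" --pt "0.005 0.0925 -0.1165" --pt "0.005 0.0925 -0.1165" --roll '[0,0,0,0,0,0,0,0,0]'

```text
clock: 13.5
tcp_pos: [0.5257, -0.1526, 0.0984]
ee_rot: [[0.059, 0.998, -0.005], [0.998, -0.059, 0.001], [0.001, -0.005, -1.0]]
contact_force: [0.7, -0.3, 0.3]
gripper_width: 0.999
```

apply_moves --pt "0 0 0" --pt "0 0 0" --pt "0 0 0" --pt "0 0 0" --pt "0 0 0" --pt "0 0 0" --pt "0 0 0" --pt "0 0 0" --pt "0 0 0" --pt "0 0 0" --roll '[0,0,0,0,0,0,0,0,0,0]' --grip 1

```text
clock: 14.33
tcp_pos: [0.5275, -0.153, 0.1012]
ee_rot: [[0.059, 0.998, 0.0], [0.998, -0.059, 0.0], [0.0, 0.0, -1.0]]
contact_force: [-3.0, 1.1, 6.6]
gripper_width: 0.178
```

apply_moves --pt "0 0.007 -0.0016" --pt "0.001 0.014 -0.004" --pt "0.001 0.0205 -0.007" --pt "0.0015 0.0267 -0.0104" --pt "0.002 0.0326 -0.0146" --pt "0.002 0.038 -0.0194" --pt "0.0025 0.043 -0.0246" --pt "0.003 0.047 -0.03" --pt "0.003 0.051 -0.0365" --pt "0.003 0.051 -0.0365" --roll '[0,0,0,0,0,0,0,0,0,0]'

```text
clock: 15.17
tcp_pos: [0.5304, -0.1039, 0.065]
ee_rot: [[0.059, 0.998, 0.0], [0.998, -0.059, -0.003], [-0.003, 0.0, -1.0]]
contact_force: [-4.7, -2.5, 12.9]
gripper_width: 0.178
```

apply_moves --pt "0 0.003 -0.0065" --pt "0 0.0055 -0.013" --pt "0 0.0065 -0.0165" --pt "0.0005 0.0073 -0.02" --pt "0.0005 0.008 -0.0235" --pt "0.0005 0.0085 -0.027" --pt "0.0005 0.0088 -0.031" --pt "0.0005 0.0088 -0.034" --pt "0.0005 0.0088 -0.034" --roll '[0,0,0,0,0,0,0,0,0]'

```text
clock: 15.92
tcp_pos: [0.5309, -0.0936, 0.0299]
ee_rot: [[0.059, 0.998, -0.0], [0.998, -0.059, -0.001], [-0.001, -0.0, -1.0]]
contact_force: [-0.9, -0.5, 2.5]
gripper_width: 0.179
```

Now releasing and retreating.

apply_moves --pt "0 0 0" --pt "0 0 0" --pt "0 0 0" --pt "0 0 0" --pt "0 0 0" --pt "0 0 0" --pt "0 0 0.03" --pt "0 0 0.07" --pt "0 0 0.11" --pt "0 0 0.15" --pt "0 0.03 0.17" --pt "0 0.06 0.17" --pt "0 0.06 0.17" --roll '[0,0,0,0,0,0,0,0,0,0,0,0,0]' --grip 0

```text
clock: 17.0
tcp_pos: [0.5324, -0.0258, 0.202]
ee_rot: [[0.051, 0.999, 0.005], [0.999, -0.051, 0.005], [0.005, 0.004, -1.0]]
contact_force: [-0.5, 0.3, -0.0]
gripper_width: 0.998
```

```bash
python3 look.py p6 side scene
```

```text
[ 0.53243976 -0.02580073  0.20196562] [ 0.9986973  -0.05084804  0.00426408]
side sink in jig frame 276 (array([  1.9, -61.5]), array([39.1, 62.6]), 0.2) 0.037049426713819944 0.042476346721503244 [-0.09133979 -0.03525841]
lever 0.98 [[-0.013, 0.012, 0.038], [-0.003, 0.045, 0.053], [0.016, 0.114, 0.064]]
scene sink in jig frame 354 (array([  2.2, -61.5]), array([62.8, 37.1]), 89.6) 0.03704122920039887 0.04322035330957802 [-0.09157055 -0.03263581]
lever 0.56 [[-0.015, 0.01, 0.011], [0.002, 0.045, 0.054], [0.014, 0.113, 0.065]]
```

View pics/p6_side.png

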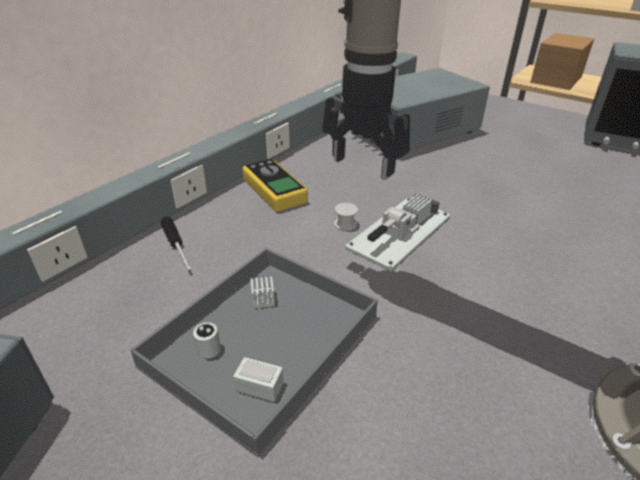

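The lever is flat (z about 0.054, reaching jig y = 0.114). I'll take a closer wrist view of the nest, from the same spot as before.

apply_moves --pt "0 -0.035 0.01" --pt "0 -0.07 0.015" --pt "-0.003 -0.11 0.015" --pt "-0.006 -0.145 0.015" --pt "-0.009 -0.18 0.015" --pt "-0.009 -0.215 0.015" --pt "-0.009 -0.22 0.015" --pt "-0.009 -0.22 0.015" --pt "-0.009 -0.22 0.015" --roll '[0,0,0,0,0,0,0,0,0]'

```text
clock: 17.95
tcp_pos: [0.5213, -0.2537, 0.2141]
ee_rot: [[0.062, 0.998, -0.001], [0.998, -0.062, 0.001], [0.001, -0.001, -1.0]]
contact_force: [0.1, 1.5, 0.4]
gripper_width: 1.0
```

```bash
sed -i 's/-.093)/-.102)/' look.py; python3 look.py p7 wrist; python3 -c "
import cv2;a=cv2.imread('pics/p7_wrist.png')[0:300,200:450];cv2.imwrite('pics/p7z.png',cv2.resize(a,None,fx=2,fy=2))"
```

```text
[ 0.52126581 -0.25372459  0.21405441] [ 0.99810151 -0.06157441 -0.00140443]
wrist sink in jig frame 1414 (array([  1.6, -67.9]), array([37.8, 62.6]), 1.5) 0.03703616004299187 0.0432382204618926 [-0.09590617 -0.03728318]
lever 0.94 [[-0.012, 0.003, 0.05], [-0.0, 0.033, 0.054], [0.012, 0.084, 0.064]]
```

View pics/p7z.png

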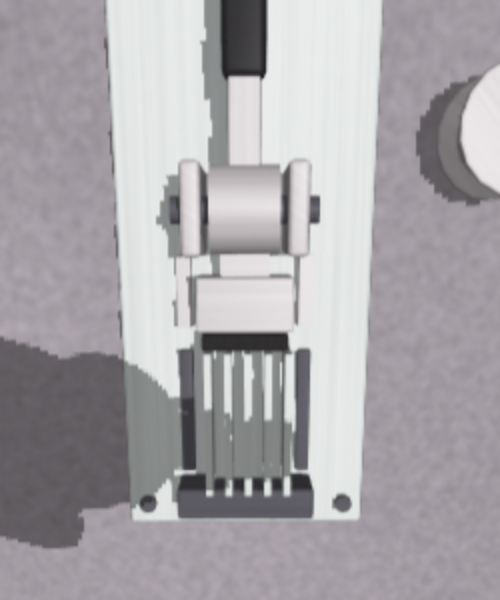

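The picture shows the lever flat, the pad touching the sink's front end (crop px (245,345)), and its rear end at the fence (245,490). Everything is seated, so I'm handing in.

```bash
python3 -c "
from plant import manip
print(manip.sign_off())"
```

```text
the job is handed in; nothing more can be done
None
```

The heat sink is clamped in the jig, and I handed the job in at about 18 s of the 64 s allowed. I flipped the lever up, set the long heat sink fins up in the open nest, and swung the lever back down flat. Then I let go and backed the arm off.

- **Lever:** flat in the last pictures, with its top at about 54 mm over its length, as at the start.
- **Heat sink:** flat, with its rear end at the fence and its front end touching the pad. It moved from about +3 mm to about -1 to -3 mm along the nest as the clamp closed, within about 2 mm of sideways centre. The -3 mm end sits right at the limit of the allowed range. Wrist pose readings vary by 2–3 mm, and the scene and side cameras read about +3.5 mm, though my crop window cut off part of the sink in those two.
- **Angle:** the wrist camera's fit gave 1.5° (0.03 rad) off the jig axis, under the 0.08 rad limit.
- **Other objects:** the other three parts and the spool looked unmoved in the pictures; I did not measure them again. The gripper was empty, with its tips about 0.2 m above the jig.

The pad's clamping force could not be measured directly; I judged it from the sink's shift and the visible contact.

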